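# Unlatch the water-filter cartridge and set it in the dish

### The job

Take the cartridge out of the counter-top water-filter housing: push the sprung upright tab on its top inward, towards the hose side, by feel until its cross-pin meets the stop posts, and keep it pressed while you lift the cartridge straight up and out past the hooks. Then set it down gently, upright, in the middle of the long blue dish, lengthwise, and let go. Never push, pull or set it down with more than about 25 N, and leave the mug, the tumbler and the salt shaker where they are.

Things in the scene. Friction and masses are not known exactly. Their poses are not given: they have to be found in the camera images.
- housing: Fixed white water-filter housing, an open-topped box 118 x 70 mm, rim 60 mm above the worktop, on a 130 x 82 mm plinth. Origin: centre of its underside; z up; +x along its length is INWARD, the way the tab is pressed; the two hose stubs are on the +x face. Its bay (50 mm deep) holds the cartridge with 2 mm of play all round.
- hooks (a point): Fixed point of the housing amid its steel latches, 68 mm above the worktop, axes as the housing's: where the cross-pin's middle lies at rest, to 3 mm. On each long rim (29 to 35 mm off the middle) a hook's lip covers the pin; 10 mm past the lip's tip, in +x, stands a stop post. Both end 23 mm above the rim. How far along x they sit differs by 6 mm either way and is not measured.
- stop_height (a point): Point 15 mm above hooks, level with the posts' tops. How the latch behaves: the 8 mm square pin must go 2 to 14 mm in +x to leave the lip and strikes the posts 2 mm later, so rigid resistance means that it is free to rise along the posts (pressed at 6 to 10 N). Lifted too early it catches after 3 mm. After 22 mm of lift it is clear of hooks and posts.
- tab_grip (a point): Centre of the tab's upright white fin, the cartridge's grip, to be pinched from above by its thickness: 10 mm thick (x), 36 mm wide (y), 62 to 110 mm above the worktop when home; this point is then at 92 mm. Axes as the cartridge's. A steel cross-pin, 8 mm square and 76 mm long along y, runs through its foot 24 mm below this point, under the hooks.
- filter_centre (a point): Centre of the cartridge's body, a white block 100 (x) x 52 (y) x 50 (z) mm, 0.2 to 0.4 kg in all, loose in the bay with its top flush with the rim. x along its length, inward like the housing's while home; z up. With the tab at rest, tab_grip lies 20 mm towards -x and 57 mm above this point.
- tab (a joint): How far the tab is pressed along the cartridge's +x, in m: 0 at rest, 0.020 at most. Spring: 2 N at rest, rising by 0.25 N per mm (3 to 6 N where it meets the posts); it springs back when the cartridge is free, so in the air the cartridge hangs with the tab at rest again.
- platter: Loose long shallow blue dish, 310 (x) x 125 (y) x 42 mm high, round ends. Origin: centre of its underside; x along its length, z up. Its inside floor is about 10 mm above the worktop, nearly flat for 190 x 78 mm about the centre, and the walls rise from there.
- salt: Bystander: salt shaker, 44 mm across, 90 mm tall, origin at the centre of its underside.
- mug: Bystander: white mug, 78 x 110 x 97 mm with its handle, origin at the centre of its underside.
- glass: Bystander: clear tumbler, 81 mm across, 91 mm tall, origin at the centre of its underside.
Not all that is in view belongs to the job. What is shaped like the part that bears tab_grip but orange is not meant.

How it is judged:
On the way:
1. the cartridge has been unlatched and lifted clear out of the housing (z of filter_centre in the frame of housing above 0.09 m), for 0.2 s.
At the end, for the whole second after the job is handed in: The cartridge rests upright (within 0.2 rad) on the floor of the dish, its centre within 50 mm of the dish's centre along the dish and 25 mm across it, its length within 0.35 rad of the dish's length, at rest and let go; the dish stands on the worktop (x of filter_centre in the frame of platter between -0.05 and 0.05 m and y of filter_centre in the frame of platter between -0.025 and 0.025 m and z of filter_centre in the frame of platter between 0.02 and 0.048 m and angle between filter_centre's own z axis and vertical below 0.2 rad and angle between the x axis of filter_centre and the x axis of platter, either way round below 0.35 rad and linear speed of filter below 0.02 m/s and height (world z) of platter below 0.01 m); the robot touches nothing.
It fails at once if the cartridge or its tab is pushed or pulled against the housing and its hooks with more than 25 N (contact force between filter and housing above 25 N).
It fails at once if the cartridge is dropped or pressed into the dish with more than 25 N (contact force between filter and platter above 25 N).
It fails at once if the salt shaker is shifted by more than 30 mm (distance of salt from where it was at the start of the episode above 0.03 m).
It fails at once if the mug is shifted by more than 30 mm (distance of mug from where it was at the start of the episode above 0.03 m).
It fails at once if the tumbler is shifted by more than 30 mm (distance of glass from where it was at the start of the episode above 0.03 m).
It also fails if it takes over 48 s, if anything falls off the work surface, if the arm or the gripper's body presses on something with over 40 N, if the wrist force passes 120 N, or if a joint passes its speed limit or range.

### The arm

A 6-joint arm with a two-finger parallel gripper is mounted at the origin on a cart in front of the work surface, level with it; the furniture and walls round the work are solid. World frame = base frame: x ahead of the robot, y to its left, z up, the work surface at z = 0. Lengths are in m, angles in rad, forces in N, time in s.
With the tool pointing down it reaches from about 0.25 to 0.725 m from the base axis. Payload 4 kg.
Tool frame: the origin (TCP) lies midway between the tips of the shut fingers; the grasp point (between the pads) lies 19 mm behind it; z points along the fingers, y is the line along which they close (so a half turn about z gives the same grasp; the last joint's range is limited). The gripper opens to 85 mm and grips with 20 to 120 N. Pads are 22 mm wide; open, the fingers measure 114 mm over their backs; the gripper's body (76 mm by 85 mm) begins 54 mm behind the grasp point. The pads swing forward as they close: fully open they stand 13 mm farther back than shut.
Start: joints at [-1.237, 0.241, 0.005, 1.335, 0, 1.571], TCP at [0.164, -0.472, 0.231] pointing down, gripper open.
Joint ranges: [-2.72, 2.72], [-1.05, 1.87], [-1.09, 1.28], [-1.99, 2.15], [-1.42, 1.44], [-3.14, 3.14]. Speed limits (rad/s): [2.79, 2.79, 3.14, 3.14, 3.14, 3.14].

### API

Orientations are given as a unit quaternion [x, y, z, w].
In Python, from workcell import monitor, vision, job gives the robot as it stands.
- The arm moves only by the tool move_arm, never from a script. Its argument "moves" is a list that holds one entry, the list of rows, each a list of 5 numbers: the shift along the world's x, y, z in m, then the turn about the world's z in degrees, then the opening in per cent of the stroke, from 0 (shut) to 100 (fully open). In form: [[[x, y, z, turn, gripper], ...]]. A call has 1 to 5 rows; each row is the pose to reach, as a shift and turn from the pose commanded when the call began; what a row does not reach only later rows make up. A row lasts 1/8 s, in which the tool goes at most 62.5 mm and 10.7 degrees, less where a joint would pass 70% of its speed; a pose out of reach is approached as far as the arm can. A call with a gripper value outside its range is refused whole. The fingers move at their own pace and stop on an object; the grip force is fixed at half the most. Time passes only in rows, so rows that repeat a pose let the fingers close. It gives the time, the measured TCP pose, the force, the opening and the grip force at its end, in the units of the state.
- monitor.get_obs(): the state, without advancing time (a new reading comes with each control period).
- vision.camera(name): name is "scene" or "top"; returns a dict with "color" (420x560x3 uint8, red, green, blue), "camera_matrix" (3x3 intrinsics, pixels), "eye" and "attitude" of the camera in the world. Camera axes: x right, y up, looking along -z (the intrinsics and any distortion apply to the point x, -y, -z); pixel columns grow to the right and rows downward; lengths in m; the calibration is good to about 2 mm. A picture is of the moment at which its call begins. There is no depth.
- job.job_done(): hands the job in; it is judged then, once.
The state is a dict: "clock": time; "joint_pos": joint angles; "joint_vel": joint speeds; "tau": joint torques, N m; "eef_pos": TCP position; "tool_rot": TCP orientation; "ft_force": force on the tool from outside, world axes, zero at the start; "ft_torque": the same for the moment, N m; "grip_width": finger opening in m; "grasp_force": force on a finger pad.
Only numpy, scipy, OpenCV 4.12 (cv2) and the standard library are available. Lean on these libraries where they do the work, as an engineer would, in place of code of your own. Each camera call takes 0.05 s, during which the arm holds its last target. There are 200 camera calls.

## Working session

There is one attempt and no reset: what is moved stays moved. The work goes in short steps, Python scripts to look and compute and a tool call to move; the robot and the scene stay as the last step left them, time stands still between calls to the robot, and variables do not carry over. Pictures are saved under pics/ and viewed, at most 10 in all, crops included, and the job is handed in when it is done.

Besides the shell and the picture viewer there is one more tool, called after ">>>" by a JSON object that holds its "op" and its "data". move_arm: Moves the arm, as the interface text tells. Its arguments: {"type":"object","properties":{"moves":{"type":"array","items":{"type":"array","items":{"type":"array","items":{"type":"number"}}}}},"required":["moves"]}

```bash
mkdir -p pics; cat > h.py <<'E'
import numpy as np, cv2
from workcell import monitor, vision, job
from scipy.spatial.transform import Rotation as R
def snap(n,f):
    c=vision.camera(n); cv2.imwrite(f,c['color'][:,:,::-1]); return c
def rot(c):
    a=np.array(c['attitude'],float)
    return a if a.shape==(3,3) else R.from_quat(a).as_matrix()
def ray(c,u,v,z):
    K=np.array(c['camera_matrix']); d=np.linalg.inv(K)@[u,v,1]; d=rot(c)@(d*[1,-1,-1]); e=np.array(c['eye'])
    return e+d*(z-e[2])/d[2]
def proj(c,p):
    K=np.array(c['camera_matrix']); q=rot(c).T@(np.array(p)-c['eye']); q=K@(q*[1,-1,-1]); return q[:2]/q[2]
E
python3 - <<'E'
from h import *
import pickle
for n in('scene','top'):
    c=snap(n,f'pics/{n}0.png'); pickle.dump(c,open(n+'0.pkl','wb')); print(n,[ (k,np.round(c[k],4).tolist()) for k in c if k!='color'])
    cv2.imwrite(f'pics/{n}0b.png',cv2.resize(c['color'][:,:,::-1],(800,600),interpolation=cv2.INTER_CUBIC))
print(monitor.get_obs())
E
```

```text
scene [('camera_matrix', [[527.6411, 0.0, 279.8132], [0.0, 527.6411, 214.7829], [0.0, 0.0, 1.0]]), ('eye', [-0.7418, -0.6349, 0.8807]), ('attitude', [0.4266, -0.2664, -0.4381, 0.745])]
top [('camera_matrix', [[423.8611, 0.0, 276.4722], [0.0, 423.8611, 207.3427], [0.0, 0.0, 1.0]]), ('eye', [0.409, -0.0078, 1.4363]), ('attitude', [-0.0304, 0.0206, 0.7134, -0.6998])]
{'clock': 0.1, 'joint_pos': array([-1.23701522e+00,  2.41300718e-01,  3.88639924e-03,  1.33518479e+00,
       -4.43398787e-06,  1.57082183e+00]), 'joint_vel': array([-0.00091179, -0.00122397,  0.00071735,  0.0025854 , -0.00265395,
       -0.00047936]), 'tau': array([-1.48828194e-04, -3.73137724e+01,  2.53010023e+01,  1.08517008e-02,
       -6.83705593e-05, -7.00130769e-06]), 'eef_pos': array([ 0.16362882, -0.47188996,  0.23053088]), 'tool_rot': array([ 9.86107783e-01,  1.66104270e-01, -1.51933847e-04, -8.88497137e-04]), 'ft_force': array([0.40845151, 0.51092904, 0.51930385]), 'ft_torque': array([ 0.01072615,  0.00477998, -0.01801963]), 'grasp_force': 0.0, 'grip_width': 0.08545722824558154}
```

View pics/top0b.png

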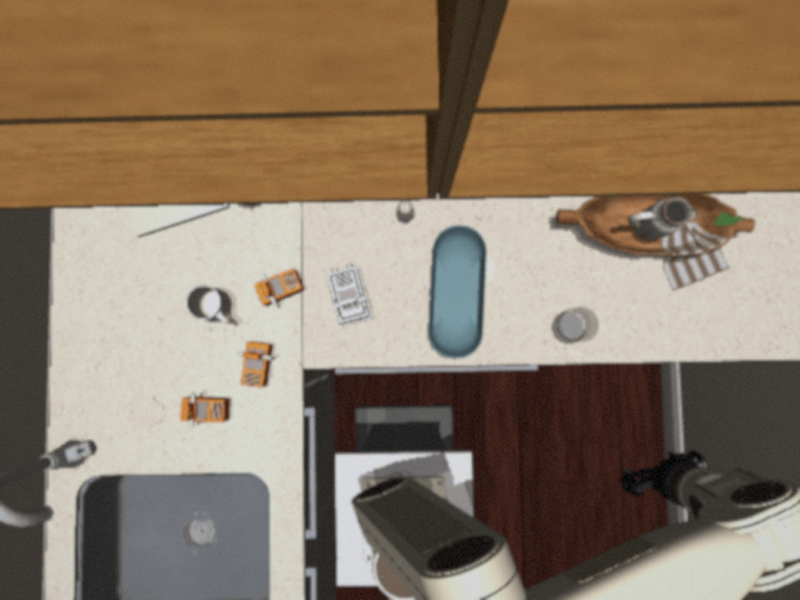

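View pics/scene0b.png

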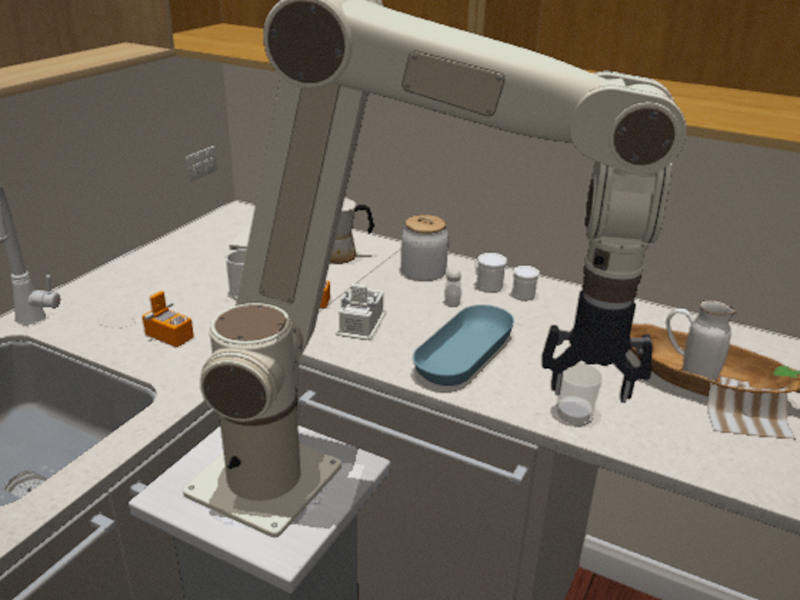

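The housing sits at about (348,293) in the enlarged top view and the dish at (458,292). The tumbler is at (572,325), the salt at (405,211) and the mug at (210,303). I'll crop the housing closer in both views.

```bash
python3 - <<'E'
import cv2,numpy as np
a=cv2.imread('pics/top0.png')[175:235,215:275]; b=cv2.imread('pics/scene0.png')[190:245,225:280]
f=lambda i:cv2.resize(i,(400,400*i.shape[0]//i.shape[1]),interpolation=cv2.INTER_CUBIC)[:400]
cv2.imwrite('pics/crop1.png',np.hstack([cv2.resize(a,(400,400),interpolation=2),cv2.resize(b,(400,400),interpolation=2)]))
import pickle
from h import *
t=pickle.load(open('top0.pkl','rb'))
hsv=cv2.cvtColor(t['color'],cv2.COLOR_RGB2HSV)
m=((hsv[...,0]>88)&(hsv[...,0]<110)&(hsv[...,1]>70)&(hsv[...,2]>50)).astype(np.uint8)
n,l,s,c=cv2.connectedComponentsWithStats(m);i=1+np.argmax(s[1:,4]);print(s[i],c[i])
h=cv2.findContours((l==i).astype(np.uint8),0,2)[0][0]
P=np.array([ray(t,u,v,.042)[:2] for u,v in h[:,0]]).astype(np.float32);print(cv2.minAreaRect(P))
for nm,p,z in(('tumbler',(572,325),.05),('salt',(405,211),.05),('mug',(210,303),.05),('house',(348,293),.06)): print(nm,ray(t,p[0]*.7,p[1]*.7,z))
E
```

```text
[316 161   3   2   3] [317.         161.33333333]
((0.6604380011558533, -0.12712889909744263), (0.00741820503026247, 0.0014992603100836277), 61.888328552246094)
tumbler [ 0.43555934 -0.39152753  0.05      ]
salt [ 0.7068857  -0.01648685  0.05      ]
mug [0.50207283 0.43692394 0.05      ]
house [0.51804958 0.11741693 0.06      ]
```

View pics/crop1.png

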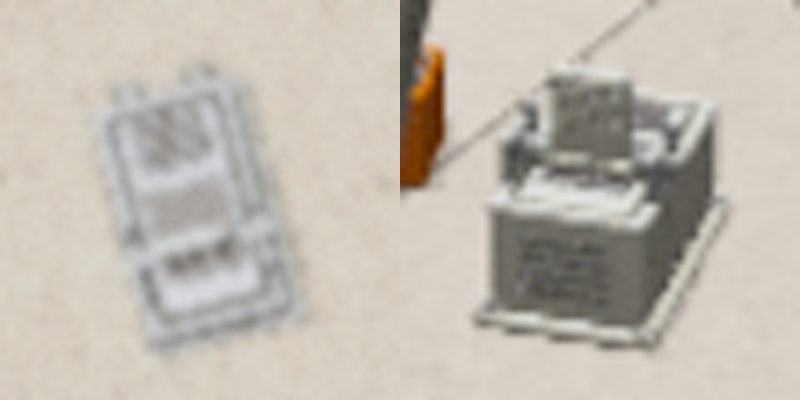

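The hose stubs are at the top of the crop, so inward is about world +x with a yaw near +12°. The fin, hooks and pin show at crop (195,240). I'll fit the housing pose from its corners in both views.

```bash
python3 - <<'E'
from h import *
import pickle
from scipy.optimize import least_squares
t=pickle.load(open('top0.pkl','rb'));s=pickle.load(open('scene0.pkl','rb'))
T=lambda u,v:(215+u/6.667-.43,175+v/6.667-.43); S=lambda u,v:(225+(u-400)/7.273-.43,190+v/7.273-.43)
obs=[(t,T(150,348),(-65,41,3)),(t,T(298,318),(-65,-41,3)),(t,T(100,105),(59,35,60)),(t,T(240,77),(59,-35,60)),
(s,S(478,322),(-65,41,3)),(s,S(655,347),(-65,-41,3)),(s,S(728,205),(65,-41,3)),(s,S(490,205),(-59,35,60)),(s,S(650,222),(-59,-35,60)),(s,S(715,103),(59,-35,60))]
def W(p,l):
    l=np.array(l)/1000; return np.r_[p[:2]+R.from_euler('z',p[2]).as_matrix()[:2,:2]@l[:2],l[2]]
f=lambda p:np.concatenate([(proj(c,W(p,l))-o) for c,o,l in obs])
r=least_squares(f,[.51,.11,.2],loss='soft_l1');print(r.x,np.degrees(r.x[2]));print(np.round(r.fun.reshape(-1,2),1).tolist())
p=r.x
print('fin top edges in crops', [((proj(t,W(p,(-20,y,110)))+.43-[215,175])*6.667).round() for y in(18,-18)],[((proj(s,W(p,(-25,y,110)))+.43-[225,190])*7.273+[400,0]).round() for y in(18,-18)])
print('grip',W(p,(-20,0,92)),'in dir',np.cos(p[2]),np.sin(p[2]))
hsv=cv2.cvtColor(t['color'],cv2.COLOR_RGB2HSV);print(hsv[204,320],hsv[165,320],hsv[240,320],hsv[204,360])
h0=hsv[204,320].astype(int)
m=((abs(hsv[...,0].astype(int)-h0[0])<12)&(hsv[...,1]>h0[1]*.6)&(hsv[...,2]>40)).astype(np.uint8)[:250]
n,l,st,c=cv2.connectedComponentsWithStats(m);i=l[204,320];print(st[i],c[i])
h=max(cv2.findContours((l==i).astype(np.uint8),0,2)[0],key=len)
P=np.array([ray(t,u,v,.038)[:2] for u,v in h[:,0]]).astype(np.float32);print(cv2.minAreaRect(P))
E
```

```text
[0.51939766 0.11922523 0.22723383] 13.019539391732742
[[0.4, 0.8], [1.7, -0.6], [-1.2, -0.4], [-1.4, -1.5], [-0.7, 0.2], [-0.2, 0.9], [1.3, 0.6], [-0.3, -0.0], [-0.7, 1.1], [1.1, 0.1]]
fin top edges in crops [array([153., 243.]), array([227., 224.])] [array([550.,  72.]), array([631.,  84.])]
grip [0.4999118  0.11471956 0.092     ] in dir 0.9742932938073543 0.22528332748345203
[ 96  63 163] [ 99  65 118] [ 97  69 136] [ 20  21 216]
[ 301  159   38   91 2983] [319.69460275 204.01273885]
((0.519695520401001, -0.13245359063148499), (0.11736443638801575, 0.3000856041908264), 85.55474853515625)
```

The predicted fin agrees with the picture to about 1 mm. The dish is at (0.520,-0.132) with a yaw of about -4°. I need to move +0.336, +0.587 and turn +84°.

>>> {"op": "move_arm", "data": {"moves": [[[0.03,0.053,0,8,60],[0.06,0.106,0,16,60],[0.09,0.159,0,24,60],[0.12,0.212,0,32,60],[0.15,0.265,0,40,60]]]}}

```text
clock: 0.72
eef_pos: [0.3142, -0.2056, 0.2311]
tool_rot: [0.869, 0.495, 0.0, 0.0]
ft_force: [0.9, -0.4, 0.5]
grip_width: 0.0515
grasp_force: 0.0
```

>>> {"op": "move_arm", "data": {"moves": [[[0.03,0.053,0,8,60],[0.06,0.106,0,16,60],[0.09,0.159,0,24,60],[0.12,0.212,0,32,60],[0.15,0.265,0,40,60]]]}}

```text
clock: 1.35
eef_pos: [0.4643, 0.0596, 0.2311]
tool_rot: [0.647, 0.763, -0.0, 0.0]
ft_force: [0.3, -0.9, -0.5]
grip_width: 0.0513
grasp_force: 0.0
```

>>> {"op": "move_arm", "data": {"moves": [[[0.036,0.057,0,4,60],[0.036,0.057,-0.04,4,60],[0.036,0.057,-0.06,4,60],[0.036,0.057,-0.06,4,60],[0.036,0.057,-0.06,4,60]]]}}

```text
clock: 1.98
eef_pos: [0.5002, 0.1145, 0.172]
tool_rot: [0.622, 0.783, 0.0, 0.0]
ft_force: [0.8, 0.4, 1.3]
grip_width: 0.0515
grasp_force: 0.0
```

```bash
python3 - <<'E'
from h import *
a=snap('scene','pics/s1.png')['color'];cv2.imwrite('pics/c2.png',cv2.resize(a[150:260,200:320,::-1],(600,550),interpolation=2))
E
```

```text
(no output)
```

View pics/c2.png

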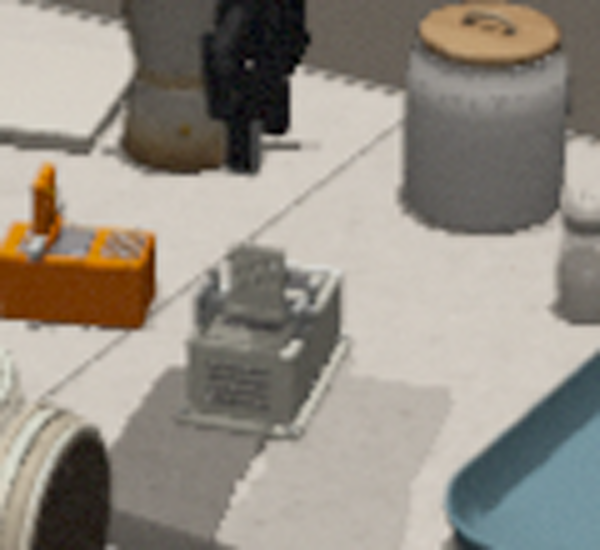

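The fingertips at (245,165) hang above the fin at (257,250), which agrees with the calculation, so I'll descend to TCP z 0.075.

>>> {"op": "move_arm", "data": {"moves": [[[0,0,-0.04,0,60],[0,0,-0.075,0,60],[0,0,-0.096,0,60],[0,0,-0.096,0,60]]]}}

```text
clock: 2.52
eef_pos: [0.4992, 0.1141, 0.0749]
tool_rot: [0.622, 0.783, -0.001, -0.001]
ft_force: [0.5, -0.3, 0.7]
grip_width: 0.051
grasp_force: 0.0
```

>>> {"op": "move_arm", "data": {"moves": [[[0,0,0,0,40],[0,0,0,0,30],[0,0,0,0,22]]]}}

```text
clock: 2.9
eef_pos: [0.5006, 0.1147, 0.0764]
tool_rot: [0.622, 0.783, 0.001, 0.001]
ft_force: [0.0, 0.9, 0.2]
grip_width: 0.0189
grasp_force: 0.0
```

>>> {"op": "move_arm", "data": {"moves": [[[0,0,0,0,16],[0,0,0,0,10],[0,0,0,0,5],[0,0,0,0,0],[0,0,0,0,0]]]}}

```text
clock: 3.52
eef_pos: [0.5002, 0.1147, 0.0758]
tool_rot: [0.622, 0.783, 0.0, 0.0]
ft_force: [-0.6, -0.0, 5.0]
grip_width: 0.0095
grasp_force: 59.0
```

The fin is held at 9.5 mm, so I'll press inward along (0.974,0.225) in small steps.

>>> {"op": "move_arm", "data": {"moves": [[[0.002,0.0005,0,0,0],[0.0039,0.0009,0,0,0],[0.0039,0.0009,0,0,0]]]}}

```text
clock: 3.9
eef_pos: [0.5033, 0.1154, 0.0757]
tool_rot: [0.622, 0.783, -0.0, -0.0]
ft_force: [-2.0, 0.1, 7.6]
grip_width: 0.0095
grasp_force: 59.6
```

>>> {"op": "move_arm", "data": {"moves": [[[0.0019,0.0005,0,0,0],[0.0019,0.0005,0,0,0]]]}}

```text
clock: 4.15
eef_pos: [0.505, 0.1158, 0.0758]
tool_rot: [0.622, 0.783, -0.0, -0.0]
ft_force: [-3.2, -1.1, 8.2]
grip_width: 0.0092
grasp_force: 59.7
```

>>> {"op": "move_arm", "data": {"moves": [[[0.0019,0.0005,0,0,0],[0.0019,0.0005,0,0,0]]]}}

```text
clock: 4.4
eef_pos: [0.5056, 0.116, 0.0757]
tool_rot: [0.622, 0.783, -0.001, -0.001]
ft_force: [-6.6, -1.5, 11.6]
grip_width: 0.0092
grasp_force: 60.1
```

The force jumped from 3.3 to 6.8 N over 0.6 mm, so this looks like the stop. I'll confirm it with a small extra push.

>>> {"op": "move_arm", "data": {"moves": [[[0.001,0.0002,0,0,0],[0.001,0.0002,0,0,0],[0.001,0.0002,0,0,0]]]}}

```text
clock: 4.78
eef_pos: [0.5057, 0.116, 0.0757]
tool_rot: [0.622, 0.783, -0.002, -0.002]
ft_force: [-8.4, -1.0, 12.5]
grip_width: 0.0093
grasp_force: 60.4
```

It is rigid at 8.5 N. Now a gentle lift past 3 mm to see whether it catches.

>>> {"op": "move_arm", "data": {"moves": [[[0,0,0.001,0,0],[0,0,0.002,0,0],[0,0,0.002,0,0]]]}}

```text
clock: 5.15
eef_pos: [0.5057, 0.116, 0.0762]
tool_rot: [0.622, 0.783, -0.002, -0.002]
ft_force: [-6.0, -2.6, 3.3]
grip_width: 0.009
grasp_force: 58.9
```

>>> {"op": "move_arm", "data": {"moves": [[[0,0,0.001,0,0],[0,0,0.002,0,0],[0,0,0.002,0,0]]]}}

```text
clock: 5.52
eef_pos: [0.5058, 0.1161, 0.0774]
tool_rot: [0.622, 0.783, -0.003, -0.002]
ft_force: [-6.3, -0.2, -6.8]
grip_width: 0.0091
grasp_force: 58.2
```

>>> {"op": "move_arm", "data": {"moves": [[[0,0,0.001,0,0],[0,0,0.001,0,0]]]}}

```text
clock: 5.78
eef_pos: [0.5058, 0.1161, 0.0784]
tool_rot: [0.622, 0.783, -0.003, -0.002]
ft_force: [-5.3, -0.9, -6.6]
grip_width: 0.0092
grasp_force: 58.3
```

>>> {"op": "move_arm", "data": {"moves": [[[0,0,0.001,0,0],[0,0,0.001,0,0]]]}}

```text
clock: 6.02
eef_pos: [0.5058, 0.1161, 0.0794]
tool_rot: [0.622, 0.783, -0.002, -0.002]
ft_force: [-5.5, -1.8, -6.4]
grip_width: 0.009
grasp_force: 58.3
```

It is rising freely under a steady 6.5 N. I'll top up the press slightly and keep lifting.

>>> {"op": "move_arm", "data": {"moves": [[[0.0008,0.0002,0.001,0,0],[0.0008,0.0002,0.002,0,0],[0.0008,0.0002,0.002,0,0]]]}}

```text
clock: 6.4
eef_pos: [0.5058, 0.1162, 0.081]
tool_rot: [0.621, 0.783, -0.003, -0.003]
ft_force: [-6.6, -1.4, -7.6]
grip_width: 0.0095
grasp_force: 58.3
```

>>> {"op": "move_arm", "data": {"moves": [[[0,0,0.0015,0,0],[0,0,0.003,0,0],[0,0,0.0045,0,0],[0,0,0.0045,0,0]]]}}

```text
clock: 6.9
eef_pos: [0.5059, 0.1163, 0.0856]
tool_rot: [0.621, 0.783, -0.003, -0.003]
ft_force: [-5.9, -1.2, -6.7]
grip_width: 0.0093
grasp_force: 58.4
```

>>> {"op": "move_arm", "data": {"moves": [[[0.0004,0.0001,0.0015,0,0],[0.0004,0.0001,0.003,0,0],[0.0004,0.0001,0.0045,0,0],[0.0004,0.0001,0.006,0,0]]]}}

```text
clock: 7.4
eef_pos: [0.506, 0.1164, 0.0913]
tool_rot: [0.621, 0.783, -0.003, -0.003]
ft_force: [-7.6, -1.1, -7.2]
grip_width: 0.0091
grasp_force: 58.3
```

>>> {"op": "move_arm", "data": {"moves": [[[0,0,0.002,0,0],[0,0,0.004,0,0],[0,0,0.006,0,0],[0,0,0.008,0,0],[0,0,0.01,0,0]]]}}

```text
clock: 8.02
eef_pos: [0.5095, 0.1169, 0.1038]
tool_rot: [0.622, 0.783, -0.0, -0.0]
ft_force: [-4.2, -0.8, -7.5]
grip_width: 0.0094
grasp_force: 58.6
```

The pin is past the posts. I'll relax the press by about 6 mm and lift the body out, which still has about 25 mm to go.

>>> {"op": "move_arm", "data": {"moves": [[[-0.003,-0.0007,0.003,0,0],[-0.006,-0.0014,0.006,0,0],[-0.007,-0.0016,0.012,0,0],[-0.007,-0.0016,0.018,0,0]]]}}

```text
clock: 8.52
eef_pos: [0.5032, 0.1155, 0.1227]
tool_rot: [0.622, 0.783, 0.001, 0.0]
ft_force: [-2.2, -0.9, -4.8]
grip_width: 0.0091
grasp_force: 58.9
```

>>> {"op": "move_arm", "data": {"moves": [[[0,0,0.006,0,0],[0,0,0.014,0,0],[0,0,0.024,0,0],[0,0,0.04,0,0],[0,0,0.06,0,0]]]}}

```text
clock: 9.15
eef_pos: [0.503, 0.1155, 0.1828]
tool_rot: [0.622, 0.783, 0.0, 0.0]
ft_force: [0.1, 0.2, -2.9]
grip_width: 0.0092
grasp_force: 59.3
```

>>> {"op": "move_arm", "data": {"moves": [[[0,0,0.01,0,0],[0,0,0.01,0,0],[0,0,0.01,0,0]]]}}

```text
clock: 9.52
eef_pos: [0.5023, 0.1153, 0.1912]
tool_rot: [0.622, 0.783, -0.0, -0.0]
ft_force: [-0.2, 1.0, -4.1]
grip_width: 0.0092
grasp_force: 59.4
```

```bash
python3 - <<'E'
from h import *
a=snap('scene','pics/s2.png')['color'];cv2.imwrite('pics/c3.png',cv2.resize(a[110:270,200:400,::-1],(750,600),interpolation=2))
E
```

```text
(no output)
```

View pics/c3.png

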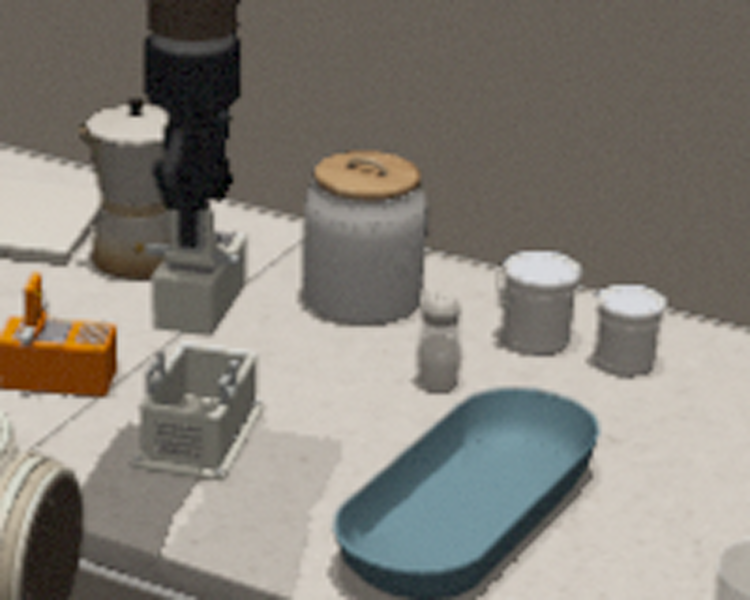

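The cartridge hangs upright at (190,290), clear of the housing at (200,420). Next is the carry to the dish: (-0.002,-0.246) with a turn of -17°.

>>> {"op": "move_arm", "data": {"moves": [[[0,-0.03,0,-2,0],[0,-0.08,0,-6,0],[-0.001,-0.13,0,-10,0],[-0.002,-0.18,0,-14,0],[-0.002,-0.22,0,-17,0]]]}}

```text
clock: 10.2
eef_pos: [0.5, -0.1064, 0.191]
tool_rot: [0.732, 0.682, -0.0, -0.001]
ft_force: [1.1, 0.1, -3.7]
grip_width: 0.0093
grasp_force: 59.5
```

>>> {"op": "move_arm", "data": {"moves": [[[0,-0.016,0,0,0],[0,-0.026,-0.01,0,0],[0,-0.026,-0.03,0,0],[0,-0.026,-0.05,0,0],[0,-0.026,-0.06,0,0]]]}}

```text
clock: 10.82
eef_pos: [0.4995, -0.1293, 0.1298]
tool_rot: [0.73, 0.683, -0.001, -0.002]
ft_force: [-0.3, 0.3, -3.2]
grip_width: 0.0093
grasp_force: 59.4
```

```bash
python3 - <<'E'
from h import *
a=snap('scene','pics/s3.png')['color'];t=snap('top','pics/t3.png')['color']
f=lambda i:cv2.resize(i[...,::-1],(400,400),interpolation=2)
cv2.imwrite('pics/c4.png',np.hstack([f(a[150:290,270:410]),f(t[150:260,265:375])]))
print(monitor.get_obs()['eef_pos'])
E
```

```text
[ 0.49961875 -0.12953239  0.130148  ]
```

View pics/c4.png

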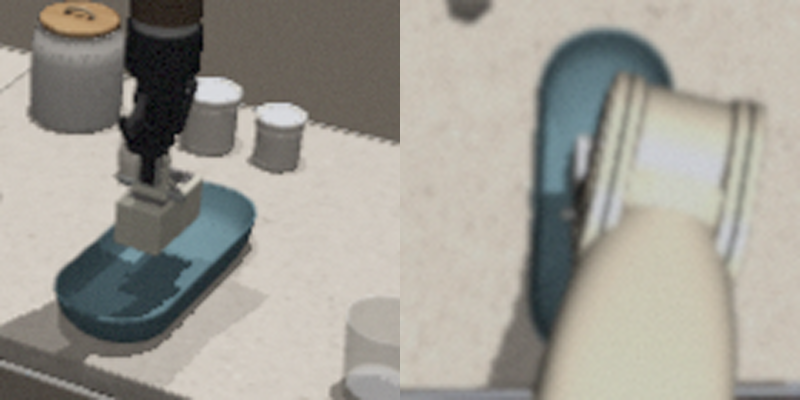

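The cartridge is aligned over the dish's middle, at about (155,215) in the scene crop. I'll lower it to just above the floor, then go down by feel.

>>> {"op": "move_arm", "data": {"moves": [[[0,-0.001,-0.015,0,0],[0,-0.001,-0.03,0,0],[0,-0.001,-0.042,0,0],[0,-0.001,-0.047,0,0],[0,-0.001,-0.047,0,0]]]}}

```text
clock: 11.55
eef_pos: [0.5004, -0.1316, 0.0843]
tool_rot: [0.731, 0.683, -0.0, -0.0]
ft_force: [-0.5, 0.7, -3.2]
grip_width: 0.0097
grasp_force: 59.3
```

>>> {"op": "move_arm", "data": {"moves": [[[0,0,-0.001,0,0],[0,0,-0.002,0,0],[0,0,-0.003,0,0]]]}}

```text
clock: 11.92
eef_pos: [0.5009, -0.1317, 0.0821]
tool_rot: [0.731, 0.683, 0.0, 0.0]
ft_force: [-0.3, 0.3, -3.6]
grip_width: 0.0089
grasp_force: 59.3
```

>>> {"op": "move_arm", "data": {"moves": [[[0,0,-0.001,0,0],[0,0,-0.002,0,0]]]}}

```text
clock: 12.18
eef_pos: [0.5007, -0.1316, 0.0798]
tool_rot: [0.731, 0.683, 0.0, 0.0]
ft_force: [-0.6, -0.2, -3.7]
grip_width: 0.0094
grasp_force: 59.3
```

>>> {"op": "move_arm", "data": {"moves": [[[0,0,-0.001,0,0],[0,0,-0.002,0,0],[0,0,-0.002,0,0]]]}}

```text
clock: 12.55
eef_pos: [0.5006, -0.1316, 0.0777]
tool_rot: [0.731, 0.683, -0.0, -0.0]
ft_force: [-0.4, 0.1, -3.4]
grip_width: 0.0094
grasp_force: 59.3
```

>>> {"op": "move_arm", "data": {"moves": [[[0,0,-0.001,0,0],[0,0,-0.0015,0,0],[0,0,-0.0015,0,0]]]}}

```text
clock: 12.92
eef_pos: [0.5007, -0.1316, 0.0762]
tool_rot: [0.731, 0.683, -0.0, -0.0]
ft_force: [0.1, 0.3, -4.1]
grip_width: 0.0092
grasp_force: 59.3
```

>>> {"op": "move_arm", "data": {"moves": [[[0,0,-0.001,0,0],[0,0,-0.001,0,0]]]}}

```text
clock: 13.18
eef_pos: [0.5006, -0.1316, 0.0752]
tool_rot: [0.731, 0.683, -0.0, -0.0]
ft_force: [0.2, 1.1, -3.4]
grip_width: 0.0093
grasp_force: 59.3
```

>>> {"op": "move_arm", "data": {"moves": [[[0,0,-0.001,0,0],[0,0,-0.001,0,0]]]}}

```text
clock: 13.42
eef_pos: [0.5006, -0.1318, 0.0747]
tool_rot: [0.731, 0.683, -0.0, 0.0]
ft_force: [-1.6, -0.9, 0.5]
grip_width: 0.0091
grasp_force: 59.9
```

>>> {"op": "move_arm", "data": {"moves": [[[0,0,-0.001,0,0],[0,0,-0.001,0,0]]]}}

```text
clock: 13.68
eef_pos: [0.5014, -0.1319, 0.0743]
tool_rot: [0.731, 0.683, 0.0, 0.001]
ft_force: [-3.6, -0.2, 4.4]
grip_width: 0.0093
grasp_force: 60.7
```

It touched down at about 8 N on the floor. I'll open and rise.

>>> {"op": "move_arm", "data": {"moves": [[[0,0,0.0005,0,15],[0,0,0.001,0,35],[0,0,0.001,0,50],[0,0,0.001,0,50]]]}}

```text
clock: 14.18
eef_pos: [0.5008, -0.1315, 0.0742]
tool_rot: [0.731, 0.683, 0.0, -0.0]
ft_force: [-0.1, 0.2, -1.3]
grip_width: 0.0425
grasp_force: 0.0
```

>>> {"op": "move_arm", "data": {"moves": [[[0,0,0.02,0,50],[0,0,0.06,0,50],[0,0,0.11,0,50],[0,0,0.15,0,50],[0,0,0.16,0,50]]]}}

```text
clock: 14.8
eef_pos: [0.5024, -0.132, 0.2374]
tool_rot: [0.731, 0.683, 0.002, 0.003]
ft_force: [1.1, -0.2, -0.9]
grip_width: 0.0428
grasp_force: 0.0
```

>>> {"op": "move_arm", "data": {"moves": [[[-0.04,0.04,0,0,50],[-0.08,0.08,0,0,50],[-0.12,0.12,0,0,50],[-0.14,0.16,0,0,50],[-0.14,0.18,0,0,50]]]}}

```text
clock: 15.42
eef_pos: [0.3584, 0.0496, 0.2334]
tool_rot: [0.73, 0.683, -0.001, -0.001]
ft_force: [0.2, 0.4, 0.1]
grip_width: 0.0429
grasp_force: 0.0
```

```bash
python3 - <<'E'
from h import *
a=snap('scene','pics/s4.png')['color'];t=snap('top','pics/t4.png')['color']
f=lambda i:cv2.resize(i[...,::-1],(400,400),interpolation=2)
cv2.imwrite('pics/c5.png',np.hstack([f(a[150:290,270:410]),f(t[150:260,265:375])]))
E
```

```text
(no output)
```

View pics/c5.png

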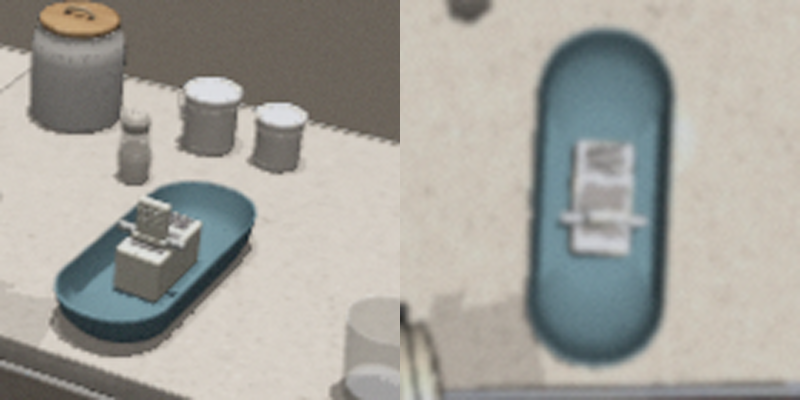

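The cartridge stands upright and centred in the dish at (602,198) in the top crop, against a dish centre of about (602,197). It lies lengthwise and the gripper has let go, so I'm handing it in.

```bash
python3 -c "
from workcell import job; print(job.job_done())"
```

```text
the job is handed in; nothing more can be done
None
```

The cartridge is out of the housing and stands upright and lengthwise in the middle of the blue dish, released; the job is handed in, though the hand-in returned no verdict.

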